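# Close the phone clamp press and lock it with its pin

### The job

A phone is loaded in the black clamp press. Press the lid fully shut so that its red tongue drops into the blue latch block, then push the orange-handled lock pin crosswise through the block and tongue, from either side, until its handle sits against the block, and let go. Leave the screwdriver, the loose phone and the parts tray alone.

Things in the scene. Friction and masses are not known exactly. Their poses are not given: they have to be found in the camera images.
- press: Black clamp press fixed on the mat. Origin: underside of its foot plate (mat level), below point latch_nominal. x from latch to hinge, y across, z up. Foot plate 280 x 160 x 8 mm, x -40 to 240. Black body 140 mm wide, x 45 to 215, 54 mm high. Hinge axis along y at x 215, z 55. Shut lid: 10 mm plate 140 mm wide, x 47 to 213, top at z 65, and a red tongue bar, 12 mm wide, top at z 67, x -25 to 47.
- latch_nominal (a point): Point of the press at x 0, y 0, z 42 mm, amid the blue latch block: 44 mm long (x), top at z 64 mm, two cheeks at y 9 to 19 mm either side. A 13 mm round hole, slightly chamfered, runs along y through both at z 42. The block is screwed in slots and not listed: its hole lies up to 11 mm before or behind this point (along x), to be found by touch or sight.
- lid (a joint): Angle of the press lid in rad: 0 fully shut, grows as its front edge rises, at most 1.1. Stiff hinge: the lid stays where it is left; about 2 to 8 N at the front pushes it down. The tongue's blade hangs between the cheeks when shut; its slot, 40 mm long in x and 13 mm high, is centred on point latch_nominal and so lets the pin pass wherever the block is.
- lid_front (a point): Middle of the top of the black rubber strip (30 x 110 mm) across the lid near its front edge: 148 mm from the hinge axis along the lid and 13 mm above the lid's underside, whose plane holds that axis. A place to push.
- pin: Loose lock pin, 50 g: orange handle 36 mm long, 16 mm wide, 12 mm high, and a round steel shank 10 mm in diameter, 58 mm long, its last 1.5 mm bevelled to 8 mm. Origin: on its axis where the shank meets the handle (the shoulder). x along the shank to its tip, so the handle reaches from x = -36 mm to 0. It lies flat on the mat (mat top 3 mm above the table).
- pin_tip (a point): Tip of the pin's shank, 58 mm from the shoulder.
- screwdriver: Bystander: green screwdriver 170 mm long lying on the mat, to be left alone; origin near its middle, x along it.
- phone: Bystander: loose white phone, 146 x 71 x 8 mm, origin under its centre.
- parts_tray: Bystander: white parts tray 110 x 80 x 25 mm, origin under its centre.
Mind the look-alikes: they are no part of the job. Of the things that look like the pin, the smallest one is meant.

How it is judged:
On the way, in this order (a step that is already met when the one before it is completed fails the run):
1. the lid is pressed fully shut (value of joint lid below 0.025 rad), for 0.2 s.
2. the pin is pushed home through the block and the tongue (value of joint lid below 0.025 rad and ((y of pin in the frame of press between 0.016 and 0.022 m and y of pin_tip in the frame of press between -0.044 and -0.034 m) or (y of pin in the frame of press between -0.022 and -0.016 m and y of pin_tip in the frame of press between 0.034 and 0.044 m)) and x of pin in the frame of press between -0.0135 and 0.0135 m and z of pin in the frame of press between 0.037 and 0.047 m and x of pin_tip in the frame of press between -0.014 and 0.014 m and z of pin_tip in the frame of press between 0.036 and 0.048 m), for 0.2 s.
At the end, for the whole second after the job is handed in: The lid is shut (within 0.025 rad) and the pin lies across the press through both cheeks and the tongue, from either side, its shoulder within 3 mm of the block's face and its tip out on the other side, released and at rest (all of step 2 and linear speed of pin below 0.02 m/s); the robot touches nothing.
It fails at once if the screwdriver, the loose phone or the parts tray is moved by more than 30 mm (distance of any of screwdriver, phone, parts_tray from where it was at the start of the episode above 0.03 m).
It also fails if it takes over 58 s, if anything falls off the work surface, if the arm or the gripper's body presses on something with over 40 N, if the wrist force passes 120 N, or if a joint passes its speed limit or range.

### The arm

A 7-joint arm with a two-finger parallel gripper is mounted at the origin on the work surface. World frame = base frame: x ahead of the robot, y to its left, z up, the work surface at z = 0. Lengths are in m, angles in rad, forces in N, time in s.
With the tool pointing down it reaches from about 0.4 to 0.85 m from the base axis. Payload 10.4 kg.
Tool frame: the origin (TCP) lies on the centre line of the jaws, within the pads' length; the fingertips stand 25 mm ahead of it and the grasp point (between the pads) lies 6 mm ahead of it; z points along the fingers, y is the line along which they close (so a half turn about z gives the same grasp; the last joint's range is limited). The gripper opens to 85 mm and grips with 20 to 120 N. Pads are 22 mm wide; open, the fingers measure 114 mm over their backs; the gripper's body (76 mm by 85 mm) begins 54 mm behind the grasp point. The pads swing forward as they close: fully open they stand 13 mm farther back than shut.
Start: joints at [1.286, 0.332, -0.065, 1.46, 0.022, 1.35, -0.088], TCP at [0.162, -0.604, 0.256] pointing down, gripper open.
Joint ranges: [-2.6, 2.6], [-0.5, 2.12], [-1.47, 1.34], [0.16, 2.42], [-1.27, 4.41], [0.06, 2.06], [-2.6, 2.6]. Speed limits (rad/s): [2.22, 2.22, 2.79, 2.79, 3.14, 3.14, 3.14].

### API

Orientations are given as a rotation vector (axis times angle).
In Python, from bench import * gives the robot as it stands.
- The arm moves only by the tool carry_out, never from a script. Its argument "increments" is text: rows parted by semicolons, each of 7 numbers parted by spaces: the shift along the world's x, y, z in cm, then the turn, a rotation vector about the world's x, y, z in degrees, then the closure, from 0 (fully open) to 1 (shut). In form: tx ty tz ax ay az fingers; .... A call has 1 to 5 rows; each row shifts and turns the commanded pose from where the row before left it; what a row does not reach is not made up. A row lasts 1/8 s, in which the tool goes at most 62.5 mm and 10.7 degrees, less where a joint would pass 70% of its speed; a pose out of reach is approached as far as the arm can. A call is refused whole if a number of a shift passes 6.25 or a number of a turn 10.7, either way. A call with a gripper value outside its range is refused whole. The fingers move at their own pace and stop on an object; "newtons" is the grip in N (left out, the last holds). Time passes only in rows, so rows that do not move let the fingers close. It gives the time, the measured TCP pose, the force, the opening and the grip force at its end, in the units of the state.
- sense(): the state, without advancing time (a new reading comes with each control period).
- capture(name): name is "scene" or "top" or "wrist"; returns the picture (384x512x3 uint8, blue, green, red); there is no depth.
- camera_params(name): a dict with "mtx" (3x3 intrinsics, pixels), "view" (4x4, takes a point from world to camera coordinates); the wrist camera has in their place "T_tool_cam" (4x4, takes a point from camera to tool coordinates, whose origin is the TCP and whose axes are the flange's). Camera axes: x right, y down, z forward; pixel columns grow to the right and rows downward; lengths in m; the calibration is good to about 2 mm. A picture is of the moment at which its call begins: read the wrist's pose just before it. camera_params takes no time and is no camera call.
- finish_job(): hands the job in; it is judged then, once.
The state is a dict: "clock": time; "joints": joint angles; "joint_vel": joint speeds; "joint_efforts": joint torques, N m; "tool_pos": TCP position; "eef_rot": TCP orientation; "force": force on the tool from outside, world axes, zero at the start; "wrist_torque": the same for the moment, N m; "gripper_width": finger opening in m; "grip_force": force on a finger pad.
Only numpy, scipy, OpenCV 4.12 (cv2) and the standard library are available. Lean on these libraries where they do the work, as an engineer would, in place of code of your own. Each camera call takes 0.05 s, during which the arm holds its last target. There are 200 camera calls.

## Working session

There is one attempt and no reset: what is moved stays moved. The work goes in short steps, Python scripts to look and compute and a tool call to move; the robot and the scene stay as the last step left them, time stands still between calls to the robot, and variables do not carry over. Pictures are saved under pics/ and viewed, at most 10 in all, crops included, and the job is handed in when it is done.

Besides the shell and the picture viewer there is one more tool, called after "Emit:" in YAML: its name, and indented under it one key for each argument. carry_out: Moves the arm, as the interface text tells. Its arguments: {"type":"object","properties":{"increments":{"type":"string"},"newtons":{"type":"number"}},"required":["increments"]}

```bash
mkdir -p pics
python3 - <<'E'
from bench import *
import cv2,numpy as np
s=sense();print({k:np.round(v,3) for k,v in s.items()})
for n in("scene","top"):
    im=capture(n);cv2.imwrite(f"pics/{n}0.png",im);p=camera_params(n);print(n,np.round(p["mtx"],1).tolist(),np.round(p["view"],3).tolist())
print(camera_params("wrist"))
a=cv2.imread("pics/scene0.png");b=cv2.imread("pics/top0.png")
E
```

```text
{'clock': np.float64(0.0), 'joints': array([ 1.286,  0.333, -0.065,  1.461,  0.022,  1.35 , -0.088]), 'joint_vel': array([-0.001,  0.   ,  0.   ,  0.   , -0.001,  0.001, -0.   ]), 'joint_efforts': array([-1.0000e-03, -6.2545e+01,  4.9000e-02, -3.9160e+01,  1.6000e-02,
        1.0000e-02, -0.0000e+00]), 'tool_pos': array([ 0.162, -0.603,  0.256]), 'eef_rot': array([-3.113, -0.41 ,  0.   ]), 'force': array([-0.006, -0.726,  0.59 ]), 'wrist_torque': array([-0.04 , -0.042, -0.092]), 'grip_force': np.float64(0.0), 'gripper_width': np.float64(0.085)}
scene [[383.4, 0.0, 255.6], [0.0, 383.4, 190.5], [0.0, 0.0, 1.0]] [[-0.728, 0.686, -0.01, 0.403], [0.551, 0.576, -0.603, -0.253], [-0.408, -0.444, -0.798, 1.129], [0.0, 0.0, 0.0, 1.0]]
top [[436.4, 0.0, 253.9], [0.0, 436.4, 185.5], [0.0, 0.0, 1.0]] [[-0.002, -0.999, -0.032, 0.025], [-0.992, 0.006, -0.123, 0.553], [0.123, 0.032, -0.992, 0.979], [0.0, 0.0, 0.0, 1.0]]
{'mtx': array([[315.36969729,   0.        , 252.90901884],
       [  0.        , 315.36969729, 190.80493355],
       [  0.        ,   0.        ,   1.        ]]), 'T_tool_cam': array([[-1.12817192e-04, -9.50262671e-01, -3.11449584e-01,
         8.04381506e-02],
       [ 9.99999879e-01, -2.56324272e-04,  4.19837480e-04,
        -2.70986077e-04],
       [-4.78787973e-04, -3.11449499e-01,  9.50262585e-01,
        -1.18646695e-01],
       [ 0.00000000e+00,  0.00000000e+00,  0.00000000e+00,
         1.00000000e+00]])}
```

View pics/scene0.png

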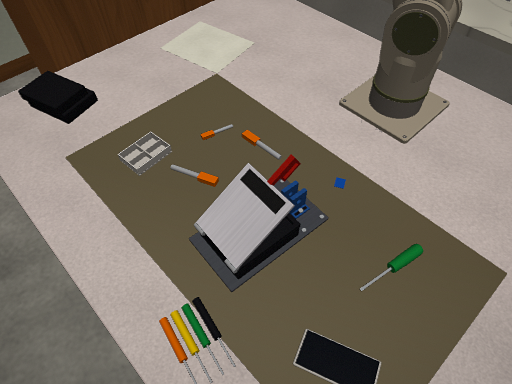

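View pics/top0.png

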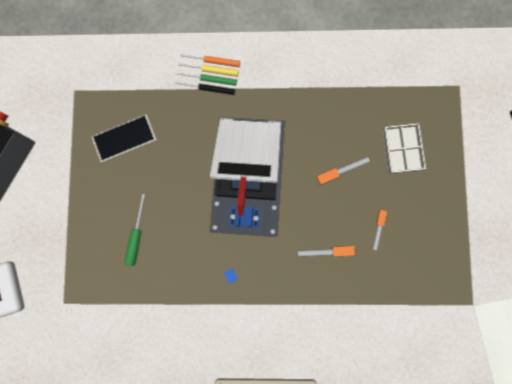

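The top view shows the press with its lid raised at about (247,175), its latch toward the robot at (245,217), and three orange-handled pins at (343,172), (326,252) and (380,228). The last of these is the smallest, so it is the one meant. The tray is at (405,148), the screwdriver at (135,230) and the phone at (124,138).

```bash
cat > h.py <<'E'
from bench import *
import cv2,numpy as np
from scipy.spatial.transform import Rotation as R
def cam(n,s=None):
    p=camera_params(n);K=p["mtx"]
    if n=="wrist":
        T=np.eye(4);T[:3,:3]=R.from_rotvec(s["eef_rot"]).as_matrix();T[:3,3]=s["tool_pos"];return K,T@p["T_tool_cam"]
    return K,np.linalg.inv(p["view"])
def onplane(uv,z,KT):
    K,T=KT;uv=np.atleast_2d(uv).astype(float)
    d=np.c_[uv,np.ones(len(uv))]@np.linalg.inv(K).T@T[:3,:3].T
    return T[:3,3]+d*((z-T[2,3])/d[:,2])[:,None]
def proj(P,KT):
    K,T=KT;c=(np.atleast_2d(P)-T[:3,3])@T[:3,:3];q=c@K.T;return q[:,:2]/q[:,2:]
def blobs(im,lo,hi,amin=15):
    m=cv2.inRange(cv2.cvtColor(im,cv2.COLOR_BGR2HSV),lo,hi)
    c,_=cv2.findContours(m,cv2.RETR_EXTERNAL,cv2.CHAIN_APPROX_NONE)
    return [x for x in c if cv2.contourArea(x)>amin]
OR=((5,150,120),(20,255,255));BL=((100,130,60),(125,255,255));RED=((0,150,60),(4,255,255));STEEL=((0,0,95),(179,60,255))
E
python3 - <<'E'
from h import *
im=cv2.imread("pics/top0.png");k=cam("top")
for nm,cl,z in(("or",OR,.010),("steel",((95,0,100),(125,90,255)),.008),("blue",BL,.06)):
    for c in blobs(im,*cl):
        r=cv2.minAreaRect(c);b=cv2.boxPoints(r);w=onplane(b,z,k)[:,:2]
        print(nm,np.round(r[0]),"ctr",np.round(onplane(r[0],z,k)[0],3),"sides mm",np.round(1e3*np.linalg.norm(np.diff(w[:3],axis=0),axis=1)))
# foot plate corners seen in picture
c=[(212,233),(278,235),(284,120),(219,118)]
print(np.round(onplane(c,.011,k),3).tolist())
hsv=cv2.cvtColor(im,cv2.COLOR_BGR2HSV);print(hsv[228:246:3,374:384:2].tolist()[3], hsv[200,150],hsv[230,262])
cv2.imwrite("pics/c.png",np.hstack([cv2.resize(im[100:260,190:300],None,fx=3.6,fy=3.6,interpolation=2),cv2.resize(im[190:270,350:405],None,fx=7.2,fy=7.2,interpolation=2)]))
E
```

```text
or [344. 250.] ctr [ 0.403 -0.184  0.01 ] sides mm [49. 21.]
or [381. 217.] ctr [ 0.479 -0.275  0.01 ] sides mm [35. 17.]
or [328. 176.] ctr [ 0.578 -0.152  0.01 ] sides mm [50. 22.]
or [221.  61.] ctr [0.867 0.104 0.01 ] sides mm [12. 86.]
steel [272. 231.] ctr [ 0.448 -0.019  0.008] sides mm [13. 13.]
steel [214. 227.] ctr [0.458 0.117 0.008] sides mm [14. 12.]
steel [232. 216.] ctr [0.483 0.077 0.008] sides mm [12. 12.]
steel [258. 216.] ctr [0.485 0.013 0.008] sides mm [29. 14.]
steel [274. 208.] ctr [ 0.504 -0.024  0.008] sides mm [14. 12.]
steel [216. 204.] ctr [0.514 0.112 0.008] sides mm [12. 12.]
steel [279. 152.] ctr [ 0.638 -0.037  0.008] sides mm [150.  10.]
blue [230. 276.] ctr [0.349 0.074 0.06 ] sides mm [20. 25.]
blue [244. 216.] ctr [0.48  0.044 0.06 ] sides mm [44. 66.]
[[0.444, 0.122, 0.011], [0.439, -0.033, 0.011], [0.715, -0.05, 0.011], [0.722, 0.108, 0.011]]
[[23, 50, 123], [60, 4, 172], [83, 6, 183], [23, 42, 129], [23, 63, 121]] [ 22  65 122] [108  29  88]
```

View pics/c.png

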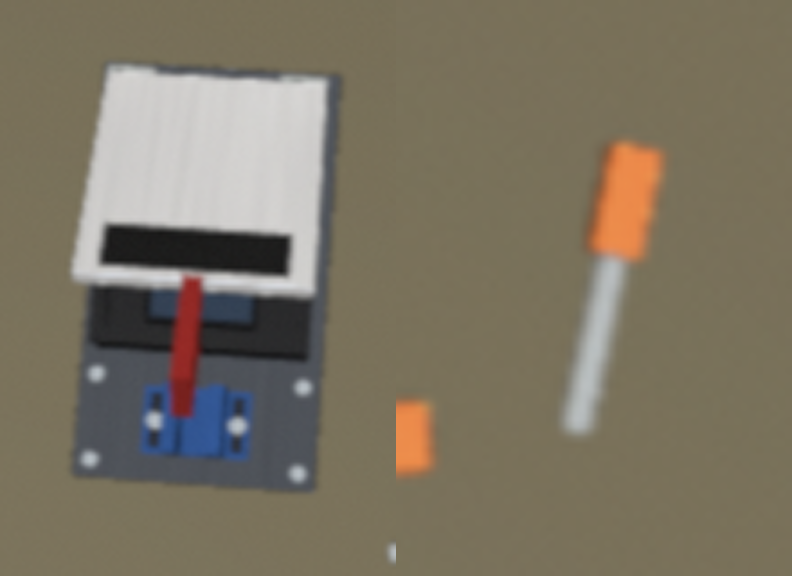

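The crop shows the pin with its handle up, at about (626,200), and its tip down, at about (578,430), so it points toward the robot. The red tongue hangs over the blue block at about (203,420). Next I estimate the press frame, the lid angle and the pin axis from the images I already have.

Run:
```python
from h import *
k=cam("top");ks=cam("scene")
c=lambda x,y:(190+x/3.6-.4,100+y/3.6-.4)
p=lambda x,y:(350+(x-396)/7.2-.4,190+y/7.2-.4)
tip=onplane(p(578,432),.009,k)[0];h=onplane(p(640,146),.012,k)[0];sh=onplane(p(617,257),.012,k)[0]
print("pin tip,shoulder,handle end",tip.round(3),sh.round(3),h.round(3),"ang",np.degrees(np.arctan2(*(tip-h)[1::-1])),"len",np.linalg.norm(tip-h))
# foot plate: fl, fr, br corners
F=onplane([c(72,475),c(315,490),c(340,75)],.011,k)[:,:2];print(F.round(3),np.linalg.norm(F[1]-F[0]),np.linalg.norm(F[2]-F[1]))
d=F[2]-F[1];yaw=np.arctan2(d[1],d[0]);d2=F[0]-F[1];yaw2=np.arctan2(-d2[0],d2[1]);print("yaw",np.degrees([yaw,yaw2]))
yaw=(2*yaw+yaw2)/3;X=np.array([np.cos(yaw),np.sin(yaw)]);Y=np.array([-X[1],X[0]])
O=(F[0]+F[1])/2+.04*X;print("origin",O.round(4))
for a in np.arange(.3,1.11,.05):
    r=[];
    for l,u,w in((148,13,0),(168,10,70),(168,10,-70),(240,12,0)):
        x=.215-1e-3*(l*np.cos(a)+u*np.sin(a));z=.058+1e-3*(l*np.sin(a)+u*np.cos(a))
        r.append(np.r_[O+x*X+w*1e-3*Y,z])
    q=proj(r,k);print(round(a,2),q.round(0).tolist(),proj(r[:3],ks).round(0).tolist())
print("seen", c(195,250),c(73,278),c(315,296),c(182,415))
```

```text
pin tip,shoulder,handle end [ 0.405 -0.257  0.009] [ 0.461 -0.271  0.012] [ 0.497 -0.279  0.012] ang 166.20692107504715 len 0.09463151567538992
[[ 0.447  0.128]
 [ 0.437 -0.031]
 [ 0.714 -0.05 ]] 0.1589441795627547 0.2773385485128969
yaw [-3.97346079 -3.66568744]
origin [0.4823 0.0459]
0.3 [[244.0, 182.0], [211.0, 188.0], [276.0, 192.0], [240.0, 222.0]] [[269.0, 194.0], [299.0, 210.0], [255.0, 169.0]]
0.35 [[244.0, 180.0], [210.0, 186.0], [276.0, 190.0], [240.0, 220.0]] [[269.0, 192.0], [298.0, 208.0], [254.0, 167.0]]
0.4 [[244.0, 179.0], [210.0, 185.0], [276.0, 189.0], [240.0, 218.0]] [[268.0, 191.0], [298.0, 206.0], [253.0, 165.0]]
0.45 [[244.0, 177.0], [210.0, 183.0], [277.0, 187.0], [240.0, 216.0]] [[267.0, 189.0], [297.0, 205.0], [252.0, 163.0]]
0.5 [[244.0, 176.0], [209.0, 181.0], [277.0, 185.0], [240.0, 213.0]] [[266.0, 188.0], [296.0, 204.0], [250.0, 162.0]]
0.55 [[244.0, 174.0], [209.0, 178.0], [277.0, 183.0], [239.0, 210.0]] [[265.0, 187.0], [295.0, 203.0], [249.0, 161.0]]
0.6 [[244.0, 172.0], [209.0, 176.0], [277.0, 180.0], [239.0, 206.0]] [[263.0, 186.0], [293.0, 202.0], 
[... 656 characters left out ...]
2.0], [239.0, 179.0]] [[252.0, 184.0], [282.0, 200.0], [234.0, 155.0]]
0.95 [[244.0, 153.0], [207.0, 154.0], [279.0, 158.0], [239.0, 173.0]] [[250.0, 184.0], [279.0, 200.0], [231.0, 155.0]]
1.0 [[244.0, 149.0], [207.0, 150.0], [279.0, 154.0], [240.0, 167.0]] [[248.0, 184.0], [276.0, 201.0], [228.0, 155.0]]
1.05 [[244.0, 146.0], [207.0, 146.0], [279.0, 150.0], [240.0, 161.0]] [[245.0, 185.0], [273.0, 202.0], [225.0, 156.0]]
1.1 [[244.0, 143.0], [207.0, 142.0], [279.0, 146.0], [240.0, 155.0]] [[242.0, 186.0], [270.0, 203.0], [222.0, 156.0]]
seen (243.76666666666665, 169.04444444444445) (209.87777777777777, 176.82222222222222) (277.1, 181.82222222222222) (240.15555555555554, 214.87777777777777)
```

Emit:
carry_out:
  increments: "3.1 4.95 0.5 0 0 5.5 1;3.1 4.95 0.5 0 0 5.5 1;3.1 4.95 0.5 0 0 5.5 1;3.1 4.95 0.5 0 0 5.5 1;3.1 4.95 0.5 0 0 5.5 1"
  newtons: 60

```text
clock: 0.72
tool_pos: [0.3174, -0.3544, 0.2813]
eef_rot: [2.926, 1.143, -0.0]
force: [0.3, -0.5, 0.7]
gripper_width: 0.0003
grip_force: 0.0
```

Emit:
carry_out:
  increments: "3.1 4.95 0.5 0 0 5.5 1;3.1 4.95 0.5 0 0 5.5 1;3.1 4.95 0.5 0 0 5.5 1;3.1 4.95 0.5 0 0 5.5 1;3.1 4.95 0.5 0 0 5.5 1"

```text
clock: 1.35
tool_pos: [0.4723, -0.107, 0.3064]
eef_rot: [2.571, 1.805, -0.0]
force: [1.0, -0.3, 0.6]
gripper_width: 0.0004
grip_force: 0.0
```

Emit:
carry_out:
  increments: "3.1 4.95 0 0 0 5.5 1;3.1 4.95 0 0 0 5.5 1;3.1 4.95 0 0 0 5.5 1;0 0 0 0 0 0 1"

```text
clock: 1.85
tool_pos: [0.5652, 0.0448, 0.3054]
eef_rot: [-2.277, -2.16, -0.002]
force: [-1.5, -2.0, -0.3]
gripper_width: -0.0002
grip_force: 0.0
```

Emit:
carry_out:
  increments: "0.1 -0.2 -5.5 0 0 0 1;0.1 -0.2 -5 0 0 0 1;-0.2 0 -1.5 0 0 0 1;-0.4 0 -1.2 0 0 0 1;-0.4 0 -1.2 0 0 0 1"

```text
clock: 2.48
tool_pos: [0.5572, 0.036, 0.1636]
eef_rot: [2.287, 2.151, 0.002]
force: [-4.0, 0.5, 4.2]
gripper_width: 0.0001
grip_force: 2.4
```

Emit:
carry_out:
  increments: "-0.3 0 -1.2 0 0 0 1;-0.3 0 -1.2 0 0 0 1;-0.2 0 -1.2 0 0 0 1;0 0 -1 0 0 0 1;0 0 -1 0 0 0 1"

```text
clock: 3.1
tool_pos: [0.5488, 0.0357, 0.1056]
eef_rot: [-2.288, -2.152, 0.0]
force: [-1.5, 0.2, 2.3]
gripper_width: -0.0001
grip_force: 1.2
```

Emit:
carry_out:
  increments: "0 0 -0.5 0 0 0 1;0 0 -0.4 0 0 0 1;0 0 -0.2 0 0 0 1;0 0 0 0 0 0 1"

```text
clock: 3.6
tool_pos: [0.5488, 0.0358, 0.0961]
eef_rot: [2.288, 2.152, -0.0]
force: [-6.1, -0.8, 10.1]
gripper_width: -0.0003
grip_force: 5.1
```

Emit:
carry_out:
  increments: "0 0 -0.3 0 0 0 1;0 0 0 0 0 0 1;0 0 0 0 0 0 1"

```text
clock: 3.98
tool_pos: [0.549, 0.0359, 0.0958]
eef_rot: [2.287, 2.151, -0.002]
force: [-20.0, -2.5, 41.2]
gripper_width: -0.0001
grip_force: 20.9
```

Emit:
carry_out:
  increments: "0 0 2 0 0 0 1;0 0 4 0 0 0 1;-3.3 0.5 2 0 0 0 1;-3.3 0.5 0.5 0 0 0 1;0 0 0 0 0 0 1"

```text
clock: 4.6
tool_pos: [0.4819, 0.046, 0.1782]
eef_rot: [2.286, 2.152, 0.0]
force: [0.7, -0.4, 0.6]
gripper_width: -0.0
grip_force: 0.0
```

Run:
```python
from h import *
s=sense();im=capture("wrist");cv2.imwrite("pics/w1.png",im);np.savez("w1.npz",**s);print(s["tool_pos"],s["eef_rot"],s["force"])
t=capture("top");cv2.imwrite("pics/t1.png",t)
```

```text
[0.48193871 0.04599543 0.17824884] [2.28556012e+00 2.15170110e+00 1.27525402e-04] [ 0.73655154 -0.42814466  0.56824113]
```

View pics/w1.png

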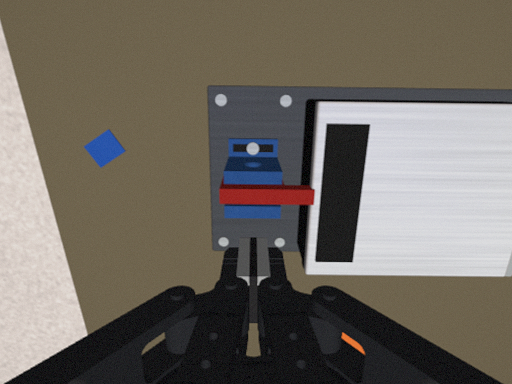

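The wrist view shows the lid shut and the red tongue lying across the blue block, at (267,193). The block's top spans columns 224–282, with its hole showing at about (253,165). Now I measure the block and tongue.

Run:
```python
from h import *
s=np.load("w1.npz");im=cv2.imread("pics/w1.png");k=cam("wrist",s)
hsv=cv2.cvtColor(im,cv2.COLOR_BGR2HSV)
# tongue
for c in blobs(im,(0,150,60),(8,255,255),200):
    b=cv2.boxPoints(cv2.minAreaRect(c));w=onplane(b,.070,k);print("tongue",b.round(1).tolist(),w.round(4)[:,:2].tolist())
m=cv2.inRange(hsv,(100,130,40),(125,255,255))
for r in range(136,222,3):
    x=np.where(m[r,200:320])[0]+200
    if len(x): 
        w=onplane([(x[0]-.5,r),(x[-1]+.5,r)],.067,k);print(r,x[0],x[-1],int(np.median(hsv[r,x,2])),w[:,:2].round(4).tolist())
def screw(u,v):
    g=cv2.inRange(hsv[v-9:v+10,u-9:u+10],(0,0,140),(179,80,255));M=cv2.moments(g,True);return (u-9+M['m10']/M['m00'],v-9+M['m01']/M['m00'])
for z in(.012,): 
    q=[screw(221,100),screw(286,101),screw(224,242),screw(279,242)];print(np.round(q,1).tolist(),onplane(q,z,k).round(4)[:,:2].tolist())
cv2.imwrite("pics/w1c.png",cv2.resize(im[130:230,205:325],None,fx=6,fy=6,interpolation=2))
```

```text
tongue [[219.8000030517578, 203.0], [220.10000610351562, 181.0], [313.20001220703125, 182.1999969482422], [312.8999938964844, 204.1999969482422]] [[0.4569, 0.0434], [0.4588, 0.0609], [0.5285, 0.0557], [0.5283, 0.038]]
139 229 276 125 [[0.4675, 0.0914], [0.5024, 0.0893]]
142 229 277 141 [[0.4673, 0.0892], [0.503, 0.087]]
145 229 277 140 [[0.4671, 0.087], [0.5029, 0.0848]]
148 229 276 140 [[0.4669, 0.0848], [0.5021, 0.0827]]
151 229 276 140 [[0.4668, 0.0826], [0.502, 0.0804]]
154 229 276 141 [[0.4666, 0.0803], [0.502, 0.0782]]
157 229 276 82 [[0.4664, 0.0781], [0.5019, 0.0759]]
160 228 277 66 [[0.4654, 0.0759], [0.5025, 0.0736]]
163 227 278 69 [[0.4645, 0.0737], [0.5032, 0.0713]]
166 226 279 68 [[0.4636, 0.0714], [0.5039, 0.0689]]
169 225 280 65 [[0.4626, 0.0692], [0.5045, 0.0666]]
172 224 281 135 [[0.4616, 0.0669], [0.5052, 0.0642]]
175 224 281 137 [[0.4614, 0.0646], [0.5051, 0.0619]]
178 224 281 137 [[0.4612, 0.0622], [0.5051, 0.0595]]
181 224 281 136 [[0.461, 0.0599], [0.505, 0.0572]]
205 225 275 64 [[0.46, 0.0404], [0.4997, 0.038]]
208 224 280 141 [[0.459, 0.0379], [0.5035, 0.0352]]
211 225 280 140 [[0.4596, 0.0354], [0.5034, 0.0327]]
214 225 280 140 [[0.4594, 0.0329], [0.5033, 0.0301]]
217 225 279 142 [[0.4591, 0.0303], [0.5025, 0.0276]]
[[220.5, 99.5], [285.4, 100.5], [223.2, 241.3], [279.3, 242.1]] [[0.4588, 0.1175], [0.5151, 0.1133], [0.4489, -0.0189], [0.5051, -0.0233]]
```

View pics/w1c.png

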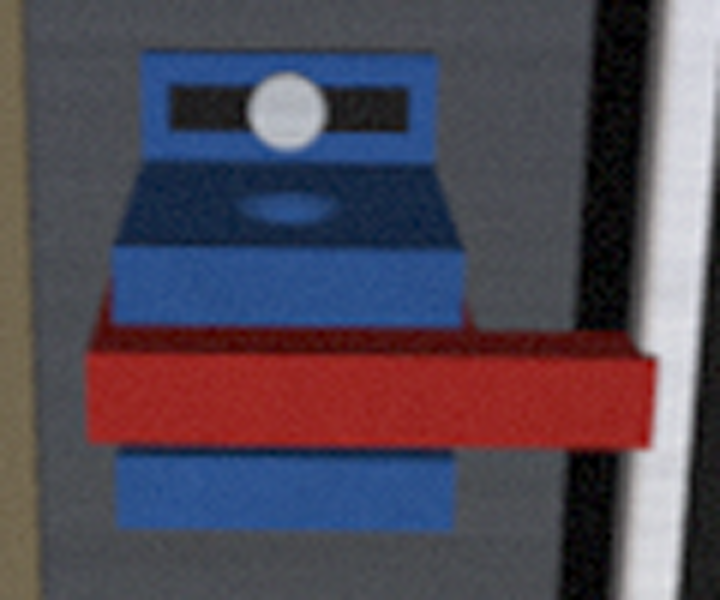

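The hole is centred on the block at about (0.4822, 0.047), the press yaw is about −4.25°, and the lid is shut. Next I move over the pin.

Emit:
carry_out:
  increments: "0 -4 0 0 0 9.9 0.4;0 -4 0 0 0 9.9 0.4;0 -4 0 0 0 9.9 0.4;0 -4 0 0 0 9.9 0.4;0 -4 0 0 0 9.9 0.4"

```text
clock: 5.32
tool_pos: [0.4834, -0.1561, 0.1771]
eef_rot: [1.169, 2.916, 0.001]
force: [0.3, -0.2, -0.3]
gripper_width: 0.0512
grip_force: 0.0
```

Emit:
carry_out:
  increments: "0 -4 -1 0 0 9.9 0.4;0 -4 -1 0 0 9.9 0.4;-0.3 -4.1 0 0 0 9.9 0.4;0 0 0 0 0 0 0.4"

```text
clock: 5.82
tool_pos: [0.4791, -0.2795, 0.1562]
eef_rot: [-0.397, -3.116, -0.001]
force: [-0.7, 0.7, -0.9]
gripper_width: 0.0512
grip_force: 0.0
```

Run:
```python
from h import *
s=sense();im=capture("wrist");cv2.imwrite("pics/w2.png",im);np.savez("w2.npz",**s);print(s["tool_pos"],s["eef_rot"],s["joints"].round(2),s["gripper_width"])
k=cam("wrist",s)
for c in blobs(im,*OR,80):
    r=cv2.minAreaRect(c);b=cv2.boxPoints(r);w=onplane(b,.015,k)[:,:2];print(np.round(r[0]),w.round(4).tolist(),w.mean(0))
```

```text
[ 0.47910288 -0.27946515  0.15618123] [-3.96869571e-01 -3.11568671e+00 -1.04961332e-03] [ 1.05  0.34 -0.71  1.74  0.24  1.15  1.58] 0.05117387044723945
[418. 252.] [[0.5797, -0.1748], [0.5608, -0.1283], [0.5821, -0.1198], [0.6022, -0.167]] [ 0.58119601 -0.14747391]
[261. 183.] [[0.4605, -0.275], [0.4643, -0.2603], [0.4992, -0.2687], [0.4952, -0.284]] [ 0.47979632 -0.27199244]
[355.  61.] [[0.3937, -0.2069], [0.391, -0.1549], [0.4129, -0.1503], [0.4161, -0.2036]] [ 0.40343072 -0.1789098 ]
```

View pics/w2.png

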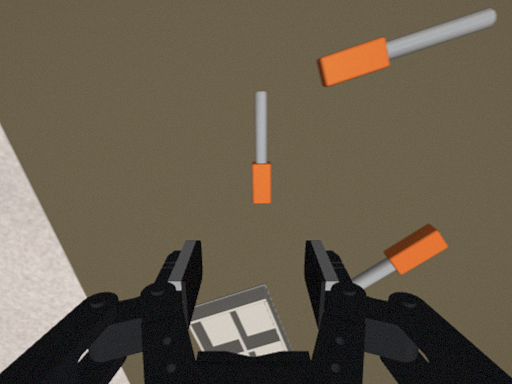

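The picture shows the pin in line with the tool, handle at (261,183) and tip at (261,93), with the larger pins and the tray clear of the fingers. The handle measures 15 x 36 mm, as it should. I descend and grasp.

Emit:
carry_out:
  increments: "0.1 0.7 -4 0 0 0.5 0.5;0 0 -4 0 0 0 0.5;0 0 -3 0 0 0 0.5;0 0 -1.5 0 0 0 0.5;0 0 0 0 0 0 0.5"
  newtons: 40

```text
clock: 6.5
tool_pos: [0.4809, -0.2675, 0.0319]
eef_rot: [-0.377, -3.118, -0.002]
force: [0.1, -0.1, -0.4]
gripper_width: 0.0428
grip_force: 0.0
```

Emit:
carry_out:
  increments: "0 0 0 0 0 0 1;0 0 0 0 0 0 1;0 0 0 0 0 0 1;0 0 0 0 0 0 1"

```text
clock: 7.0
tool_pos: [0.4816, -0.2686, 0.0337]
eef_rot: [0.378, 3.117, -0.002]
force: [-0.6, 0.3, 7.8]
gripper_width: 0.0145
grip_force: 39.4
```

Emit:
carry_out:
  increments: "0 0 2 0 0 0 1;0 0 4 0 0 0 1;-0.1 2.5 1 0 0 -10 1;-0.1 2.5 0 0 0 -10 1;-0.1 2.5 0 0 0 -10 1"

```text
clock: 7.62
tool_pos: [0.4781, -0.1926, 0.104]
eef_rot: [1.18, 2.91, -0.0]
force: [-0.1, -0.4, -0.5]
gripper_width: 0.0145
grip_force: 39.3
```

Emit:
carry_out:
  increments: "-0.1 2.5 0 0 0 -10 1;-0.1 2.5 0 0 0 -10 1;-0.1 2.5 0 0 0 -10 1;-0.1 2.5 0 0 0 -10 1;0 2 0 0 0 -10.4 1"

```text
clock: 8.25
tool_pos: [0.4741, -0.0721, 0.1038]
eef_rot: [2.306, 2.132, 0.001]
force: [0.5, 0.5, -0.9]
gripper_width: 0.0141
grip_force: 39.3
```

Emit:
carry_out:
  increments: "0 0 0 0 0 0 1;0 0 0 0 0 0 1"

```text
clock: 8.5
tool_pos: [0.474, -0.0741, 0.103]
eef_rot: [2.297, 2.142, 0.0]
force: [0.4, -1.0, -1.0]
gripper_width: 0.0142
grip_force: 39.3
```

Run:
```python
from h import *
s=sense();im=capture("wrist");cv2.imwrite("pics/w3.png",im);np.savez("w3.npz",**s);print(s["tool_pos"],s["eef_rot"],s["joints"].round(2),s["gripper_width"],s["grip_force"])
```

```text
[ 0.4739871  -0.07406474  0.10299672] [2.29682186e+00 2.14191892e+00 2.69497257e-04] [ 0.63  0.22 -0.62  1.98  0.16  0.98 -0.13] 0.01418993430754429 39.320241808891296
```

View pics/w3.png

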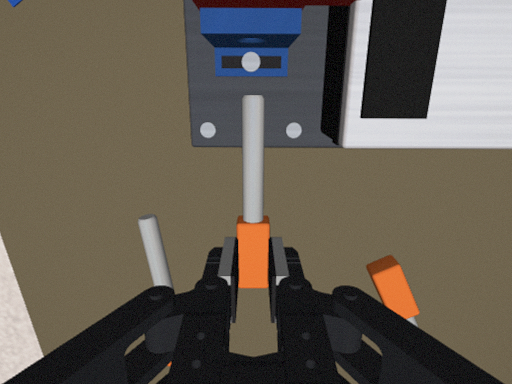

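The pin is held straight, with its shank along column 253, rows 95–218. The block is ahead of it with the hole at about (251,40). I measure the pin axis against the hole line in this same image.

Run:
```python
from h import *
s=np.load("w3.npz");im=cv2.imread("pics/w3.png");k=cam("wrist",s);hsv=cv2.cvtColor(im,cv2.COLOR_BGR2HSV)
yaw=np.radians(-4.25);X=np.array([np.cos(yaw),np.sin(yaw)]);Y=np.array([-X[1],X[0]]);C=np.array([.4822,.047])
m=cv2.inRange(hsv,(0,0,125),(179,60,255))
zs=s["tool_pos"][2]-.0247;pts=[]
for r in range(100,212,8):
    x=np.where(m[r,225:285])[0]+225;pts.append(((x[0]+x[-1])/2,r))
w=onplane(pts,zs,k)[:,:2]-C;px,py=w@X,w@Y;a,b=np.polyfit(py,px,1)
print("pin axis in press: slope deg",np.degrees(np.arctan(a)),"x at tip",px[0],"x at y=0",b, "width px",len(x))
top=[r for r in range(80,130) if m[r,249:256].sum()>255*3]
print("tip row",top[:3],"press y tip",(onplane([(253,95)],zs,k)[0,:2]-C)@Y,"shoulder",(onplane([(253,218)],zs,k)[0,:2]-C)@Y, "tcp",(s["tool_pos"][:2]-C)@X,(s["tool_pos"][:2]-C)@Y)
mb=cv2.inRange(hsv,(100,130,40),(125,255,255))
for r in range(8,80,4):
    x=np.where(mb[r,150:340])[0]+150
    if len(x):
        e=onplane([(x[0]-.5,r),(x[-1]+.5,r)],.067,k)[:,:2]-C;print(r,x[0],x[-1],int(np.median(hsv[r,x,2])),(e@X).round(4),(e@Y).round(4))
yy=np.degrees(2*np.arctan2(s["eef_rot"][1],s["eef_rot"][0]));print("tool yaw",yy)
# apparent height of shank from its pixel width: depth=f*10mm/width
K,T=k;print("widths",[int((m[r,225:285]>0).sum()) for r in (110,150,200)])
```

```text
pin axis in press: slope deg -0.18109333444018405 x at tip 0.0006323107395842332 x at y=0 0.0005358133162267524 width px 18
tip row [95, 96, 97] press y tip -0.04413644093479286 shoulder -0.10209897416069474 tcp 0.0007816086516229991 -0.12134047828592157
8 200 300 132 [-0.0225  0.0213] [-0.0084 -0.0082]
12 200 301 145 [-0.0226  0.0218] [-0.01   -0.0098]
16 200 300 145 [-0.0226  0.0215] [-0.0115 -0.0113]
20 200 300 145 [-0.0227  0.0215] [-0.0131 -0.0129]
24 200 300 146 [-0.0228  0.0216] [-0.0146 -0.0144]
28 201 300 146 [-0.0224  0.0217] [-0.0162 -0.016 ]
32 201 300 150 [-0.0225  0.0218] [-0.0178 -0.0176]
36 205 297 50 [-0.0208  0.0205] [-0.0194 -0.0192]
40 208 293 52 [-0.0195  0.0188] [-0.021  -0.0208]
44 212 290 51 [-0.0178  0.0176] [-0.0226 -0.0225]
48 215 287 134 [-0.0165  0.0163] [-0.0243 -0.0241]
52 215 287 142 [-0.0166  0.0163] [-0.0259 -0.0258]
56 215 287 145 [-0.0166  0.0164] [-0.0276 -0.0274]
60 215 287 143 [-0.0167  0.0165] [-0.0293 -0.0291]
64 215 287 143 [-0.0167  0.0165] [-0.031  -0.0308]
68 215 287 116 [-0.0168  0.0166] [-0.0327 -0.0325]
72 215 286 144 [-0.0169  0.0162] [-0.0344 -0.0342]
76 271 285 103 [0.0089 0.0158] [-0.036 -0.036]
tool yaw 86.00261204639345
widths [21, 20, 18]
```

Emit:
carry_out:
  increments: "-0.1 0 -1.7 0 0 -0.2 1;0 0 -1.6 0 0 0 1;0 0 0 0 0 0 1"

```text
clock: 8.93
tool_pos: [0.4714, -0.0731, 0.0674]
eef_rot: [-2.302, -2.133, 0.003]
force: [0.1, 0.2, -0.3]
gripper_width: 0.0142
grip_force: 39.3
```

Run:
```python
from h import *
s=sense();t=s["tool_pos"];yaw=np.radians(-4.25);X=np.array([np.cos(yaw),np.sin(yaw)]);Y=np.array([-X[1],X[0]]);C=np.array([.4822,.047])
print(t,(t[:2]-C)@X,(t[:2]-C)@Y,s["force"],np.degrees(2*np.arctan2(s["eef_rot"][1],s["eef_rot"][0])))
im=capture("scene");k=cam("scene")
for y in(-.019,-.043,-.101): print(proj(np.r_[C+y*Y,.045],k).round(1))
cv2.imwrite("pics/s4.png",cv2.resize(im[130:270,230:370],None,fx=4,fy=4,interpolation=2))
```

```text
[ 0.47141616 -0.07314261  0.06736783] -0.0018506007299611156 -0.12061141106274675 [ 0.06587618  0.19332943 -0.29804633] -274.38121307641495
[[286.6 191.1]]
[[279.7 184.7]]
[[263.8 170.1]]
```

View pics/s4.png

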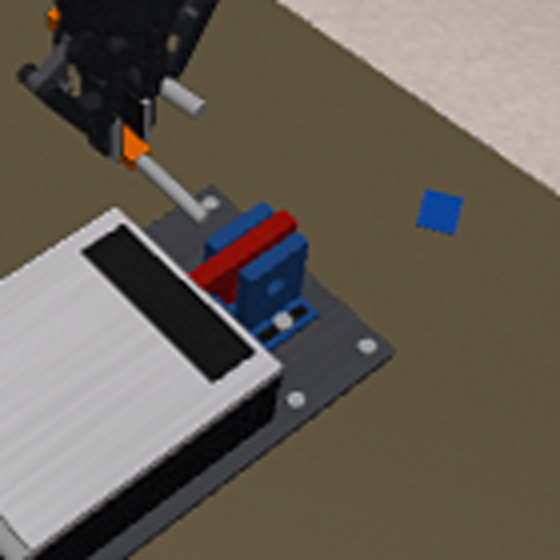

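The scene crop shows the tip at (203,215), in front of the near cheek and level with the hole as predicted, and the lid shut. I correct the offset and let it settle.

Emit:
carry_out:
  increments: "0 0 0 0 0 0 1;0 0 0 0 0 0 1"

```text
clock: 9.22
tool_pos: [0.4731, -0.0732, 0.0697]
eef_rot: [2.304, 2.134, 0.001]
force: [0.2, 0.3, 0.1]
gripper_width: 0.0147
grip_force: 39.3
```

Emit:
carry_out:
  increments: "0.07 1 0 0 0 0 1;0.07 1 0 0 0 0 1;0.04 0.5 0 0 0 0 1;0.04 0.5 0 0 0 0 1;0 0 0 0 0 0 1"

```text
clock: 9.85
tool_pos: [0.475, -0.0428, 0.0693]
eef_rot: [2.304, 2.135, 0.0]
force: [0.0, -0.1, -0.8]
gripper_width: 0.0146
grip_force: 39.3
```

Emit:
carry_out:
  increments: "0.04 0.5 0 0 0 0 1;0.04 0.5 0 0 0 0 1;0 0 0 0 0 0 1;0 0 0 0 0 0 1"

```text
clock: 10.35
tool_pos: [0.4758, -0.0333, 0.0693]
eef_rot: [2.305, 2.134, -0.0]
force: [1.0, 0.1, -0.7]
gripper_width: 0.0145
grip_force: 39.3
```

The tip is in the near cheek with no contact force. I continue.

Emit:
carry_out:
  increments: "0.04 0.5 0 0 0 0 1;0.07 0.9 0 0 0 0 1;0.07 0.9 0 0 0 0 1;0.07 0.9 0 0 0 0 1;0 0 0 0 0 0 1"

```text
clock: 10.98
tool_pos: [0.4783, -0.0002, 0.0694]
eef_rot: [-2.303, -2.136, -0.001]
force: [-1.2, -0.9, -0.7]
gripper_width: 0.014
grip_force: 39.3
```

Emit:
carry_out:
  increments: "0.04 0.5 0 0 0 0 1;0.03 0.4 0 0 0 0 1;0 0 0 0 0 0 1;0 0 0 0 0 0 1"

```text
clock: 11.48
tool_pos: [0.479, 0.0076, 0.0693]
eef_rot: [2.305, 2.134, -0.0]
force: [-0.4, -0.4, -0.7]
gripper_width: 0.0145
grip_force: 39.3
```

Emit:
carry_out:
  increments: "0.01 0.2 0 0 0 0 1;0 0 0 0 0 0 1;0 0 0 0 0 0 1"

```text
clock: 11.85
tool_pos: [0.4791, 0.0096, 0.0693]
eef_rot: [2.305, 2.134, -0.0]
force: [-0.1, -1.2, -1.3]
gripper_width: 0.0143
grip_force: 39.3
```

Emit:
carry_out:
  increments: "0.01 0.2 0 0 0 0 1;0 0.1 0 0 0 0 1;0 0 0 0 0 0 1"

```text
clock: 12.22
tool_pos: [0.4791, 0.0099, 0.0693]
eef_rot: [2.306, 2.13, -0.004]
force: [-0.3, -11.3, 0.8]
gripper_width: 0.0146
grip_force: 39.5
```

The shoulder is seated, with 11 N of contact at the expected depth. I ease off, release with a partial opening and retreat upward.

Emit:
carry_out:
  increments: "0 -0.2 0 0 0 0 1;0 0 -0.05 0 0 0 0.75;0 0 0 0 0 0 0.55;0 0 0 0 0 0 0.55;0 0 0 0 0 0 0.55"

```text
clock: 12.85
tool_pos: [0.4792, 0.011, 0.0689]
eef_rot: [2.305, 2.135, 0.0]
force: [-0.5, -1.1, -0.7]
gripper_width: 0.0386
grip_force: 0.0
```

Emit:
carry_out:
  increments: "0 0 1 0 0 0 0.55;0 0 3 0 0 0 0.55;0 0 4 0 0 0 0.55;0 -3 2 0 0 0 0.55;0 0 0 0 0 0 0.55"

```text
clock: 13.48
tool_pos: [0.4802, -0.0212, 0.171]
eef_rot: [2.306, 2.129, 0.003]
force: [-0.1, 1.2, -0.7]
gripper_width: 0.0383
grip_force: 0.0
```

Run:
```python
from h import *
s=sense();im=capture("wrist");k=cam("wrist",s);print(s["tool_pos"],s["force"],s["gripper_width"])
yaw=np.radians(-4.25);X=np.array([np.cos(yaw),np.sin(yaw)]);Y=np.array([-X[1],X[0]]);C=np.array([.4822,.047])
for c in blobs(im,*OR,80):
    b=cv2.boxPoints(cv2.minAreaRect(c));w=onplane(b,.05,k)[:,:2]-C;print((w@X).round(4),(w@Y).round(4))
sc=capture("scene")
cv2.imwrite("pics/f5.png",np.hstack([im,cv2.resize(sc[140:250,245:325],(280,384),interpolation=2)]))
```

```text
[ 0.48018023 -0.02120873  0.17095099] [-0.13986666  1.17579392 -0.66512388] 0.03832656356727912
[0.0785 0.0945 0.1086 0.0922] [-0.1491 -0.1395 -0.166  -0.1762]
[-0.0086  0.0065  0.0064 -0.0093] [-0.0206 -0.0207 -0.0527 -0.0526]
```

View pics/f5.png

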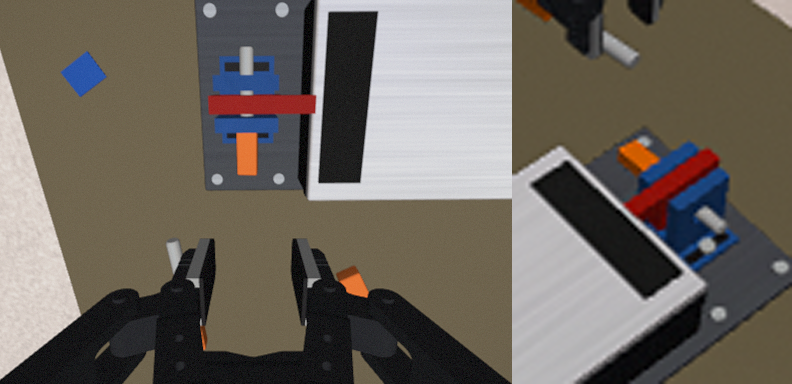

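The pin lies through both cheeks and the tongue: its handle is against the near cheek at (247,153), and its tip is out the far side at (246,60). The lid is shut and the gripper is clear, so I hand in.

```bash
python3 -c "
from bench import *
print(finish_job())"
```

```text
the job is handed in; nothing more can be done
None
```

I pressed the lid fully shut and pushed the lock pin home through the block and tongue from the robot's right-hand (−y) side, then released it and handed the job in at about 13.5 s; no verdict came back.

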